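# Rack the aligner's objectives in reverse order

### The arm

A 7-joint arm with a two-finger parallel gripper is mounted at the origin on the work surface. World frame = base frame: x ahead of the robot, y to its left, z up, the work surface at z = 0. Lengths are in mm, angles in degrees, forces in N, time in s.
With the tool pointing down it reaches from about 425 to 950 mm from the base axis. Payload 16.7 kg.
Tool frame: the origin (TCP) lies midway between the tips of the shut fingers; the grasp point (between the pads) lies 19 mm behind it; y points along the fingers, x is the direction in which the jaws open and shut, and the axes are right-handed (so a half turn about y gives the same grasp; the last joint's range is limited). The gripper opens to 94 mm and grips with 3 to 60 N. Pads are 16 mm wide; open, the fingers measure 119 mm over their backs; the gripper's body (75 mm by 177 mm) begins 78 mm behind the grasp point.
Start: joints at [-81.561, 24.414, 4.234, 92.017, -1.954, 63.644, -3.845], TCP at [197.415, 645.446, 179.367] pointing down, gripper open.
Joint ranges: [-163.25, 163.25], [-28.42, 122.38], [-70.27, 78.77], [12.13, 141.07], [-58.53, 238.53], [9.26, 117.41], [-156.51, 156.51]. Speed limits (degrees/s): [108.29, 108.29, 136.94, 136.94, 172.46, 172.46, 172.46].

### API

Orientations are given as [roll, pitch, yaw] about the fixed x, y, z axes, in that order (R = Rz(yaw) Ry(pitch) Rx(roll)).
In Python, from workcell import r gives the robot as it stands.
- The arm moves only by the shell command python3 -m handwheel 'ROWS'. ROWS is JSON, a list of rows, each a list of 7 numbers: the turn, a rotation vector about the world's x, y, z in degrees, then the shift along the world's x, y, z in m, then the gripper command: -1 is shut, 1 is fully open, values between are in proportion. In form: [[ax, ay, az, dx, dy, dz, fingers], ...]. A call has 1 to 8 rows; each row is the pose to reach, as a shift and turn from the pose measured when the call began; what a row does not reach only later rows make up. A row lasts 1/12 s, in which the tool goes at most 41.7 mm and 7.16 degrees, less where a joint would pass 70% of its speed; a pose out of reach is approached as far as the arm can. A call with a gripper value outside its range is refused whole. The fingers move at their own pace and stop on an object; the grip force is fixed at half the most. Time passes only in rows, so rows that repeat a pose let the fingers close. It gives the time, the measured TCP pose, the force and the opening at its end, in the units of the state.
- r.sense(): the state, without advancing time (a new reading comes with each control period).
- r.read_camera(name): name is "scene" or "side" or "wrist"; returns the picture (400x640x3 uint8, red, green, blue); there is no depth.
- r.camera_params(name): a dict with "intrinsics" (3x3 intrinsics, pixels), "k1" (the pictures are not rectified: a ray, as slopes to the right and down, at radius r is drawn at 1 + k1 r^2 times it, then the intrinsics apply), "R" (3x3) and "t" (3): a world point X has camera coordinates R X + t. Camera axes: x right, y down, z forward; pixel columns grow to the right and rows downward; lengths in mm; the calibration is good to about 2 mm. A picture is of the moment at which its call begins: read the wrist's pose just before it. camera_params takes no time and is no camera call; for the wrist camera it gives the pose at the moment of the call.
- r.hand_in(): hands the job in, once; it reports no verdict.
The state is a dict: "t": time; "joint_positions": joint angles; "joint_vel": joint speeds; "joint_torque": joint torques, N m; "eef_pos": TCP position; "ee_rot": TCP orientation; "wrist_force": force on the tool from outside, world axes, zero at the start; "torque": the same for the moment, N m; "grip_width": finger opening in mm.
Only numpy, scipy, OpenCV 4.12 (cv2) and the standard library are available. Lean on these libraries where they do the work, as an engineer would, in place of code of your own. Each camera call takes 0.05 s, during which the arm holds its last target. There are 200 camera calls.

### The job

Move the four microscope objectives from the black transport tray into the four wells of the aluminium lens rack, in reverse order: the one nearest the tray's steel post goes into the well farthest from the rack's steel post, the next one into the next well, and so on to the last. Each must end standing upright on the floor of its well; set them down gently, never dropping one or tipping it over.

Things in the scene. Friction and masses are not known exactly. Their poses are not given: they have to be found in the camera images.
- squat: The short fat microscope objective, dark steel: Stands upright, lens up, on a bright steel foot 30 mm in diameter and 12 mm high; origin at the centre of the foot's underside, z up its axis (turned about z it looks the same). Barrel 44 mm in diameter, straight from 12 to 48 mm above the origin; 52 mm high in all. Mass 0.12 to 0.32 kg.
- conical: The objective with a pointed cone nose, dark steel: Stands upright, lens up, on a bright steel foot 30 mm in diameter and 12 mm high; origin at the centre of the foot's underside, z up its axis (turned about z it looks the same). Barrel 34 mm in diameter, straight from 12 to 46 mm above the origin, then a cone tapering to 12 mm at the top, 64 mm high in all. Mass 0.12 to 0.32 kg.
- stepped: The objective with a stepped nose, dark steel: Stands upright, lens up, on a bright steel foot 30 mm in diameter and 12 mm high; origin at the centre of the foot's underside, z up its axis (turned about z it looks the same). Barrel 38 mm in diameter, straight from 12 to 50 mm above the origin, then a narrow cylinder nose 20 mm in diameter up to 72 mm. Mass 0.12 to 0.32 kg.
- slim: The tall slim objective, dark steel: Stands upright, lens up, on a bright steel foot 30 mm in diameter and 12 mm high; origin at the centre of the foot's underside, z up its axis (turned about z it looks the same). One straight barrel 26 mm in diameter from 12 to 82 mm above the origin. Mass 0.11 to 0.2 kg.
- tray: Black transport tray, fixed: a plate 80 (x) by 310 (y) by 8 mm, origin at the centre of its underside. A round-headed steel post (head 26 mm across, top 51 mm above the table) stands at its +y end, at y = 140 mm. Four nests stand in a row on it at y = -93, -31, 31 and 93 mm (x = 0); in each stands one objective, its underside 8 mm above the table. Which objective is in which place differs from start to start.
- rack: Aluminium lens rack, fixed: a block 80 (x) by 310 (y) by 16 mm, origin at the centre of its underside. The same round-headed steel post (top 51 mm above the table) stands at its +y end, at y = 140 mm. Four empty round wells in its top at y = -93, -31, 31 and 93 mm (x = 0), all alike: 49 mm in diameter, 8 mm deep with a dark rubber floor 8 mm above the origin. The rack and the tray lie side by side and may change sides.
- nest_squat: The grey plastic ring nest, fixed on the tray, in which the squat objective stands at the start: outside 59 mm, inside 49 mm in diameter, 8 mm high; origin at the centre of its underside, on the tray's top. All four nests look alike: they are told apart by the objective each holds at the start.
- nest_conical: The grey plastic ring nest, fixed on the tray, in which the conical objective stands at the start: outside 59 mm, inside 49 mm in diameter, 8 mm high; origin at the centre of its underside, on the tray's top. All four nests look alike: they are told apart by the objective each holds at the start.
- nest_stepped: The grey plastic ring nest, fixed on the tray, in which the stepped objective stands at the start: outside 59 mm, inside 49 mm in diameter, 8 mm high; origin at the centre of its underside, on the tray's top. All four nests look alike: they are told apart by the objective each holds at the start.
- nest_slim: The grey plastic ring nest, fixed on the tray, in which the slim objective stands at the start: outside 59 mm, inside 49 mm in diameter, 8 mm high; origin at the centre of its underside, on the tray's top. All four nests look alike: they are told apart by the objective each holds at the start.
Mind the look-alikes: they are no part of the job. What is shaped like the stepped but purple is not meant.

How it is judged (in metres and radians):
At the end, for the whole second after the job is handed in: Each objective is in the rack well at the reverse of its nest's place (both counted from the posts): within 12 mm of the well's centre along the rack's x and y, underside within 3 mm of the well's floor, tilted under 0.1 rad, released, slower than 0.02 m/s (((y of nest_squat in the frame of tray between -0.108 and -0.078 m and y of squat in the frame of rack between 0.081 and 0.105 m) or (y of nest_squat in the frame of tray between -0.046 and -0.016 m and y of squat in the frame of rack between 0.019 and 0.043 m) or (y of nest_squat in the frame of tray between 0.016 and 0.046 m and y of squat in the frame of rack between -0.043 and -0.019 m) or (y of nest_squat in the frame of tray between 0.078 and 0.108 m and y of squat in the frame of rack between -0.105 and -0.081 m)) and x of squat in the frame of rack between -0.012 and 0.012 m and z of squat in the frame of rack between 0.005 and 0.011 m and angle between each of squat, conical, stepped, slim's own z axis and vertical below 0.1 rad and linear speed of each of squat, conical, stepped, slim below 0.02 m/s and contact force between each of squat, conical, stepped, slim and the fingers below 0.1 N and ((y of nest_conical in the frame of tray between -0.108 and -0.078 m and y of conical in the frame of rack between 0.081 and 0.105 m) or (y of nest_conical in the frame of tray between -0.046 and -0.016 m and y of conical in the frame of rack between 0.019 and 0.043 m) or (y of nest_conical in the frame of tray between 0.016 and 0.046 m and y of conical in the frame of rack between -0.043 and -0.019 m) or (y of nest_conical in the frame of tray between 0.078 and 0.108 m and y of conical in the frame of rack between -0.105 and -0.081 m)) and x of conical in the frame of rack between -0.012 and 0.012 m and z of conical in the frame of rack between 0.005 and 0.011 m and ((y of nest_stepped in the frame of tray between -0.108 and -0.078 m and y of stepped in the frame of rack between 0.081 and 0.105 m) or (y of nest_stepped in the frame of tray between -0.046 and -0.016 m and y of stepped in the frame of rack between 0.019 and 0.043 m) or (y of nest_stepped in the frame of tray between 0.016 and 0.046 m and y of stepped in the frame of rack between -0.043 and -0.019 m) or (y of nest_stepped in the frame of tray between 0.078 and 0.108 m and y of stepped in the frame of rack between -0.105 and -0.081 m)) and x of stepped in the frame of rack between -0.012 and 0.012 m and z of stepped in the frame of rack between 0.005 and 0.011 m and ((y of nest_slim in the frame of tray between -0.108 and -0.078 m and y of slim in the frame of rack between 0.081 and 0.105 m) or (y of nest_slim in the frame of tray between -0.046 and -0.016 m and y of slim in the frame of rack between 0.019 and 0.043 m) or (y of nest_slim in the frame of tray between 0.016 and 0.046 m and y of slim in the frame of rack between -0.043 and -0.019 m) or (y of nest_slim in the frame of tray between 0.078 and 0.108 m and y of slim in the frame of rack between -0.105 and -0.081 m)) and x of slim in the frame of rack between -0.012 and 0.012 m and z of slim in the frame of rack between 0.005 and 0.011 m); the robot touches nothing.
It fails at once if an objective is dropped (falls free faster than 0.7 m/s, a fall of about 25 mm) ((linear speed of squat above 0.7 m/s and contact force between squat and the fingers below 0.2 N) or (linear speed of conical above 0.7 m/s and contact force between conical and the fingers below 0.2 N) or (linear speed of stepped above 0.7 m/s and contact force between stepped and the fingers below 0.2 N) or (linear speed of slim above 0.7 m/s and contact force between slim and the fingers below 0.2 N)).
It fails at once if an objective is tipped over (more than 0.8 rad) (angle between any of squat, conical, stepped, slim's own z axis and vertical above 0.8 rad).
It also fails if it takes over 102 s, if anything falls off the work surface, if the arm or the gripper's body presses on something with over 40 N, if the wrist force passes 120 N, or if a joint passes its speed limit or range.

## Working session

There is one attempt and no reset: what is moved stays moved. The work goes in short steps, Python scripts to look and compute and a shell command to move; the robot and the scene stay as the last step left them, time stands still between calls to the robot, and variables do not carry over. Pictures are saved under pics/ and viewed, about 12 in all and at most 16, crops included, and the job is handed in when it is done.

```bash
mkdir -p pics; ls
python3 - <<'E'
from workcell import r
import cv2
s=r.sense();print({k:s[k] for k in('t','eef_pos','ee_rot','grip_width','wrist_force')})
for n in('scene','side','wrist'):
    p=r.camera_params(n);print(n,p)
    im=r.read_camera(n);cv2.imwrite(f'pics/{n}0.png',im[:,:,::-1])
E
```

```text
pics
{'t': 0.0, 'eef_pos': array([197.29045445, 645.06691697, 178.70146672]), 'ee_rot': array([-9.00048663e+01,  6.88501251e-02,  7.29951278e+01]), 'grip_width': 93.52131893168664, 'wrist_force': array([-0.52225795, -0.17159746, -0.20943893])}
scene {'intrinsics': array([[478.12907618,   0.        , 322.64056822],
       [  0.        , 478.12907618, 206.41943118],
       [  0.        ,   0.        ,   1.        ]]), 'k1': 0.03573881376439271, 'R': array([[ 0.46038104,  0.88771969,  0.00174918],
       [ 0.7467964 , -0.3862299 , -0.54140705],
       [-0.47994211,  0.25055982, -0.84075879]]), 't': array([-227.34968482, -360.82490012, 1200.74250427])}
side {'intrinsics': array([[520.21621705,   0.        , 318.51575894],
       [  0.        , 520.21621705, 200.62809278],
       [  0.        ,   0.        ,   1.        ]]), 'k1': -0.11325757181629705, 'R': array([[ 0.99497467, -0.09950644,  0.01113016],
       [-0.04474308, -0.54130654, -0.83963402],
       [ 0.08957382,  0.83491658, -0.54303852]]), 't': array([-515.10419587,   43.62006483, 1312.73244163])}
wrist {'intrinsics': array([[295.63142882,   0.        , 317.28413654],
       [  0.        , 295.63142882, 202.65869671],
       [  0.        ,   0.        ,   1.        ]]), 'k1': 0.008199720269131202, 'R': array([[ 0.29265748,  0.95621598, -0.00161347],
       [ 0.91982084, -0.28105655,  0.27374592],
       [ 0.26130675, -0.0815979 , -0.96180069]]), 't': array([-674.02939261,  -27.42502201,  392.55734665])}
```

View pics/scene0.png

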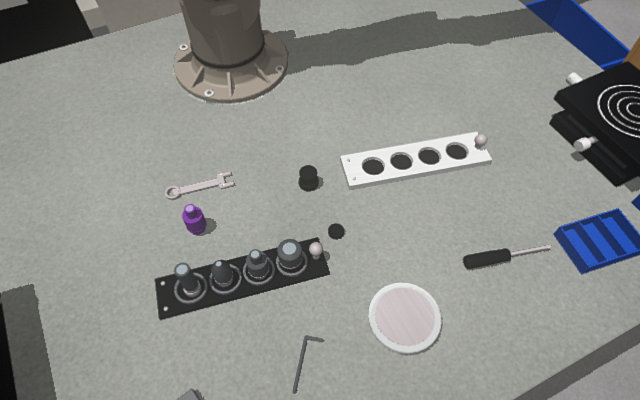

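View pics/side0.png

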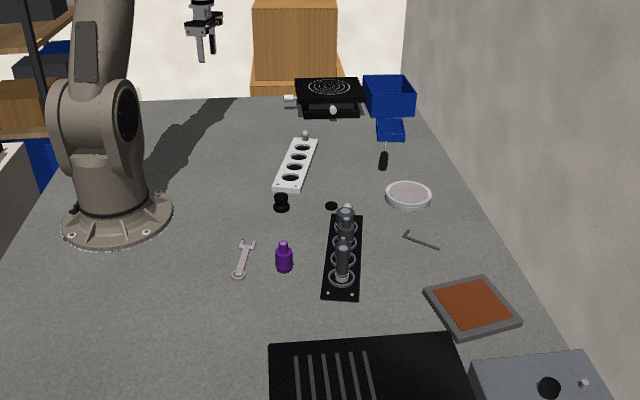

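View pics/wrist0.png

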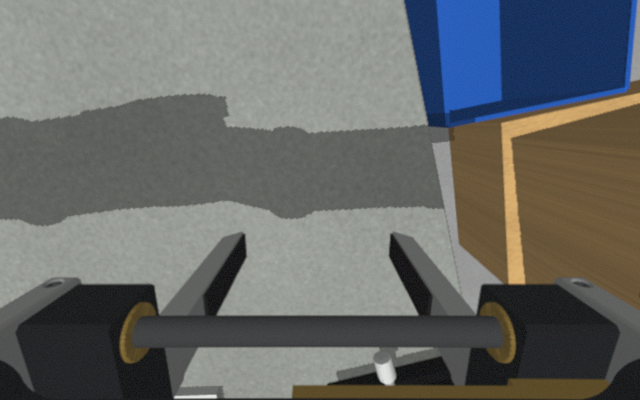

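```bash
cat > h.py <<'E'
import numpy as np,cv2
from workcell import r
def cast(p,px,z):
    px=np.asarray(px,float).reshape(-1,1,2)
    d=cv2.undistortPoints(px,p['intrinsics'],np.array([p['k1'],0,0,0.])).reshape(-1,2)
    d=np.c_[d,np.ones(len(d))]@p['R']; c=-p['R'].T@p['t']
    return c+d*((z-c[2])/d[:,2])[:,None]
def shot(n,name):
    p=r.camera_params(n);im=r.read_camera(n)[:,:,::-1].copy();cv2.imwrite(f'pics/{name}.png',im);return p,im
E
python3 - <<'E'
from h import *
p=r.camera_params('scene');im=cv2.imread('pics/scene0.png');g=cv2.cvtColor(im,cv2.COLOR_BGR2GRAY)
m=np.zeros_like(g);m[120:200,330:500]=(g[120:200,330:500]>200)
cs,h=cv2.findContours(m,cv2.RETR_CCOMP,cv2.CHAIN_APPROX_NONE)
i=max(range(len(cs)),key=lambda k:cv2.contourArea(cs[k]))
w=cast(p,cs[i],16)[:,:2];print('rack',cv2.minAreaRect(w.astype(np.float32)))
for k in range(len(cs)):
    if h[0][k][3]==i and cv2.contourArea(cs[k])>100:
        e=cv2.fitEllipse(cs[k]);q=cast(p,cs[k],16)[:,:2];print('well',e[0],cv2.minEnclosingCircle(q.astype(np.float32)),q.mean(0))
for n,px,z in(('rackpost',(481,138),45),('traypost',(316,248),40),('sq',(290,247),60),('st',(256,254),80),('co',(221,264),72),('sl',(183,268),90)):
    print(n,cast(p,px,z)[0].round())
m=(g<45).astype(np.uint8);m[:230]=0;m[330:]=0;m[:,:150]=0;m[:,340:]=0
cs,_=cv2.findContours(m,cv2.RETR_EXTERNAL,cv2.CHAIN_APPROX_NONE);c=max(cs,key=cv2.contourArea)
print('tray',cv2.minAreaRect(cast(p,c,8)[:,:2].astype(np.float32)),cast(p,[(155,281),(161,319),(329,269),(323,237)],8).round())
cv2.imwrite('pics/crop.png',cv2.resize(im[170:330,145:345],None,fx=4,fy=3.7,interpolation=cv2.INTER_CUBIC))
E
```

```text
rack ((474.8410339355469, 231.7644500732422), (310.2620544433594, 80.59466552734375), 75.24784851074219)
well (372.7880554199219, 165.52069091796875) ((452.02197265625, 140.5244903564453), 26.737747192382812) [451.87014786 140.02143178]
well (401.00341796875, 160.43896484375) ((467.3833312988281, 199.90176391601562), 27.156885147094727) [467.89156095 200.14695385]
well (428.9245300292969, 155.4180450439453) ((483.3049621582031, 259.5080871582031), 27.221921920776367) [483.79982094 260.17730801]
well (456.5423278808594, 150.47064208984375) ((499.42938232421875, 319.94903564453125), 27.31393051147461) [499.21253745 319.90629893]
rackpost [512. 365.  45.]
traypost [583. -60.  40.]
sq [ 569. -105.   60.]
st [ 565. -166.   80.]
co [ 551. -225.   72.]
sl [ 538. -284.   90.]
tray ((552.119140625, -227.57708740234375), (32.39329147338867, 46.35405349731445), 5.652859210968018) [[ 493. -342.    8.]
 [ 567. -354.    8.]
 [ 618.  -51.    8.]
 [ 553.  -30.    8.]]
```

View pics/crop.png

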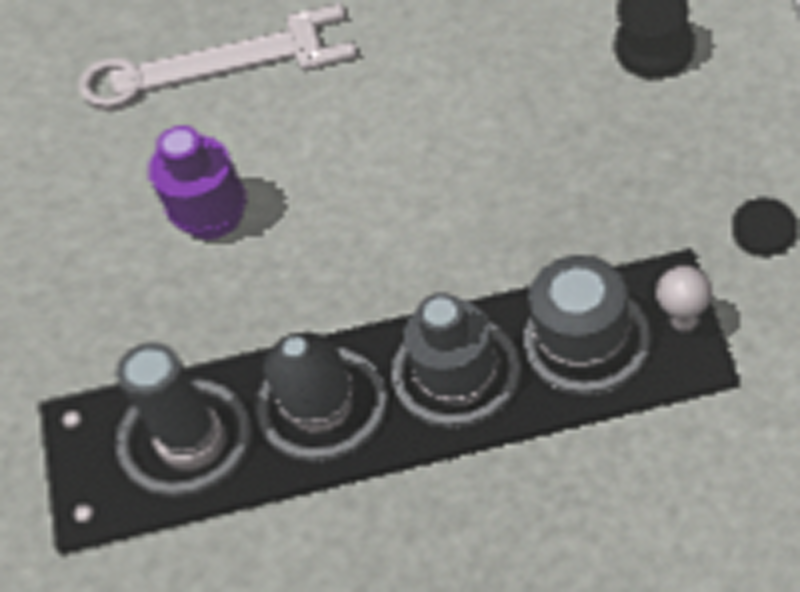

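Tray order from its post: squat (290,250), stepped (257,262), conical (222,272), slim (187,280). Two things have the stepped shape: dark in the tray at (257,262) and purple at (193,219). The dark one is meant. The four wells, at 62 mm pitch, match the given sizes. Next I move over the rack for a wrist view.

```bash
python3 -m handwheel '[[0,0,-7,0.02,-0.025,0.01,1],[0,0,-14,0.045,-0.053,0.02,1],[0,0,-21,0.07,-0.08,0.03,1],[0,0,-28,0.095,-0.11,0.04,1],[0,0,-35,0.12,-0.14,0.05,1],[0,0,-42,0.143,-0.17,0.06,1],[0,0,-49,0.166,-0.195,0.07,1],[0,0,-55,0.187,-0.22,0.08,1]]' && python3 -m handwheel '[[0,0,-7,0.022,-0.026,0.01,1],[0,0,-14,0.044,-0.052,0.02,1],[0,0,-21,0.066,-0.078,0.03,1],[0,0,-28,0.088,-0.104,0.036,1],[0,0,-33,0.106,-0.125,0.041,1],[0,0,-33,0.106,-0.125,0.041,1],[0,0,-33,0.106,-0.125,0.041,1]]'
python3 - <<'E'
from h import *
s=r.sense();print(s['t'],s['eef_pos'],s['ee_rot'])
shot('wrist','w1')
E
```

```text
t: 0.82
eef_pos: [385.4, 423.3, 259.4]
ee_rot: [-90.0, 0.1, 17.6]
wrist_force: [1.0, 0.4, 0.1]
grip_width: 94.0
t: 1.4
eef_pos: [492.3, 296.9, 300.5]
ee_rot: [-90.0, 0.0, -15.6]
wrist_force: [-0.3, 1.1, 0.1]
grip_width: 93.7
1.4 [492.29004164 296.94821455 300.52205744] [-8.99852351e+01  4.29665116e-02 -1.55576566e+01]
```

View pics/w1.png

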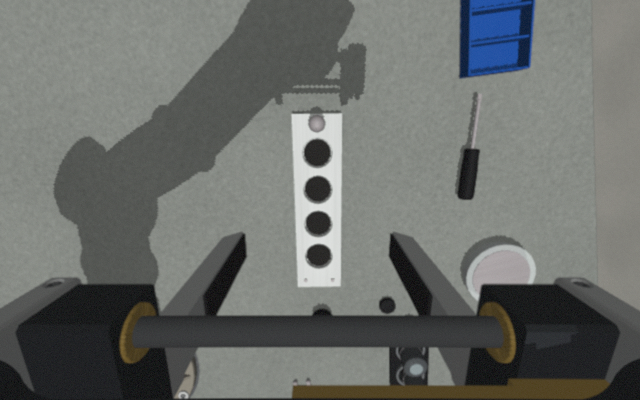

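```bash
python3 - <<'E'
from h import *
p=r.camera_params('wrist');im=cv2.imread('pics/w1.png');g=cv2.cvtColor(im,cv2.COLOR_BGR2GRAY)
m=(g>190).astype(np.uint8);m[:,:280]=0;m[:,360:]=0;m[295:]=0;m[:105]=0
cs,h=cv2.findContours(m,cv2.RETR_CCOMP,cv2.CHAIN_APPROX_NONE)
i=max(range(len(cs)),key=lambda k:cv2.contourArea(cs[k]))
print(cv2.minAreaRect(cast(p,cs[i],16)[:,:2].astype(np.float32)))
for k in range(len(cs)):
    if h[0][k][3]==i and cv2.contourArea(cs[k])>300:
        q=cast(p,cs[k],16)[:,:2].astype(np.float32);print(cv2.minEnclosingCircle(q))
E
python3 -m handwheel '[[0,0,1,0.006,-0.035,0,1],[0,0,2,0.012,-0.073,0,1],[0,0,3,0.018,-0.112,0,1],[0,0,4,0.025,-0.151,0,1],[0,0,5,0.033,-0.19,0,1],[0,0,5,0.042,-0.23,0,1],[0,0,5,0.05,-0.268,0,1],[0,0,5,0.058,-0.3,0,1]]' && python3 -m handwheel '[[0,0,0,0.006,-0.035,0,1],[0,0,0,0.012,-0.073,0,1],[0,0,0,0.018,-0.105,0,1],[0,0,0,0.02,-0.125,0,1],[0,0,0,0.02,-0.125,0,1],[0,0,0,0.02,-0.125,0,1]]'
python3 - <<'E'
from h import *
s=r.sense();print(s['t'],s['eef_pos'],s['ee_rot'])
shot('wrist','w2')
E
```

```text
((472.32586669921875, 233.2503662109375), (309.02691650390625, 79.34656524658203), 75.40105438232422)
((449.37091064453125, 143.6628875732422), 27.288936614990234)
((464.79766845703125, 203.5099639892578), 27.18265724182129)
((480.2172546386719, 263.4449462890625), 26.94361686706543)
((495.7400207519531, 322.7469787597656), 26.61362075805664)
t: 2.12
eef_pos: [549.0, -3.0, 300.1]
ee_rot: [-90.0, 0.1, -10.3]
wrist_force: [0.5, -0.1, 0.2]
grip_width: 93.8
t: 2.62
eef_pos: [568.9, -127.8, 299.5]
ee_rot: [-90.0, 0.1, -10.2]
wrist_force: [0.4, 0.9, 0.0]
grip_width: 94.1
2.6167 [ 568.93835048 -127.8168265   299.53966999] [-89.99245225   0.13916623 -10.23493176]
```

View pics/w2.png

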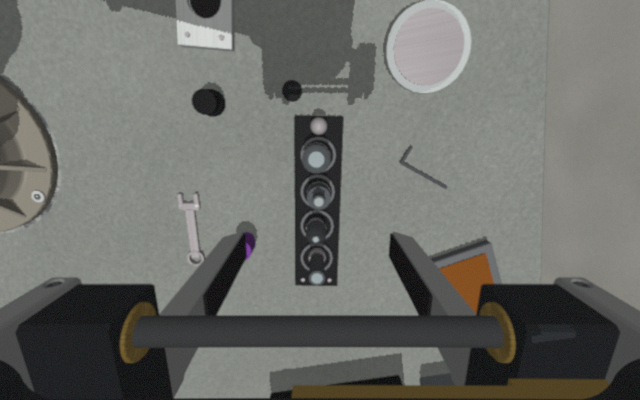

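Run:
```python
from h import *
p=r.camera_params('wrist');im=cv2.imread('pics/w2.png');g=cv2.cvtColor(im,cv2.COLOR_BGR2GRAY)
m=(g<60).astype(np.uint8);m[:,:288]=0;m[:,350:]=0;m[295:]=0;m[:108]=0
m=cv2.morphologyEx(m,cv2.MORPH_CLOSE,np.ones((5,5)))
cs,_=cv2.findContours(m,cv2.RETR_EXTERNAL,cv2.CHAIN_APPROX_NONE);c=max(cs,key=cv2.contourArea)
(cx,cy),wh,a=cv2.minAreaRect(cast(p,c,8)[:,:2].astype(np.float32));print('tray',cx,cy,wh,a)
if wh[0]<wh[1]:a-=90
a=np.radians(a);u=np.array([np.cos(a),np.sin(a)]);u*=np.sign(u[1])
for s in(93,31,-31,-93):print('nest',s,(np.array([cx,cy])+s*u).round(1))
b=cv2.inRange(cv2.cvtColor(im,cv2.COLOR_BGR2HSV),(85,20,110),(125,120,255))
for n,(x,y),z in(('sq',(316,160),60),('st',(318,200),80),('co',(316,239),72),('sl',(317,279),90)):
    k=np.zeros_like(b);k[y-10:y+11,x-12:x+13]=b[y-10:y+11,x-12:x+13]
    q,_=cv2.findContours(k,cv2.RETR_EXTERNAL,cv2.CHAIN_APPROX_NONE)
    q=max(q,key=cv2.contourArea);M=cv2.minEnclosingCircle(q);print(n,M,cast(p,M[0],z)[0].round(1))
print(cast(p,(318,122),47))
```

```text
tray 554.3632202148438 -194.3057098388672 (306.6307067871094, 76.81893920898438) 78.89889526367188
nest 93 [ 572.3 -103. ]
nest 31 [ 560.3 -163.9]
nest -31 [ 548.4 -224.7]
nest -93 [ 536.5 -285.6]
sq ((315.7337646484375, 158.87013244628906), 8.343195915222168) [ 568.8 -104.8   60. ]
st ((323.0, 200.5), 0.5001000165939331) [ 569.1 -165.1   80. ]
co ((316.0, 242.0), 9.999999747378752e-05) [ 546.2 -232.5   72. ]
sl ((316.5, 277.5), 6.041623115539551) [ 537.8 -284.2   90. ]
[[581.47800737 -53.03401876  47.        ]]
```

```bash
python3 -m handwheel '[[0,0,-1,0.001,0.012,-0.02,1],[0,0,-1,0.001,0.024,-0.055,1],[0,0,-1,0.001,0.024,-0.095,1],[0,0,-1,0.001,0.024,-0.133,1],[0,0,-1,0.001,0.024,-0.165,1],[0,0,-1,0.001,0.024,-0.19,1],[0,0,-1,0.001,0.024,-0.2,1],[0,0,-1,0.001,0.024,-0.2,1]]'
python3 - <<'E'
from h import *
s=r.sense();print(s['t'],s['eef_pos'],s['ee_rot'])
shot('wrist','w3');shot('side','s3')
a=cv2.imread('pics/w3.png');b=cv2.imread('pics/s3.png')[170:310,280:400]
cv2.imwrite('pics/c3.png',np.hstack([cv2.resize(a[100:400,170:470],(400,400)),cv2.resize(b,(343,400),interpolation=cv2.INTER_CUBIC)]))
E
```

```text
t: 3.33
eef_pos: [568.9, -100.8, 97.7]
ee_rot: [-90.0, 0.3, -11.0]
wrist_force: [-0.1, -0.1, 0.1]
grip_width: 93.9
3.3333 [ 568.88449755 -100.81500086   97.66989551] [-89.99459584   0.34416586 -11.00828012]
```

View pics/c3.png

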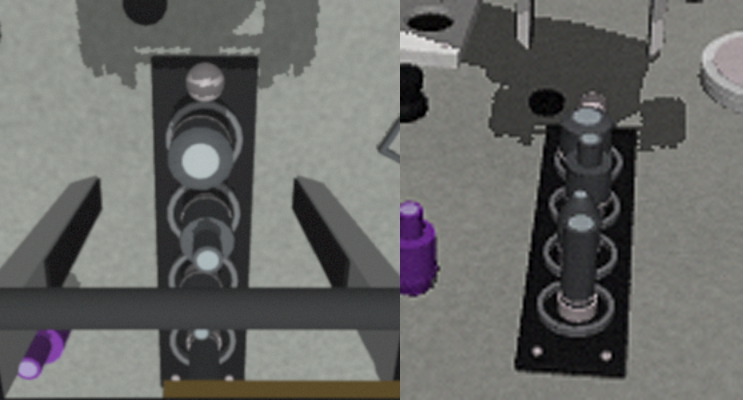

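The wrist view shows the squat (200,160) centred between the fingers, whose midpoint is at column 198. I descend and grip.

```bash
python3 -m handwheel '[[0,0,0,0.001,-0.003,-0.02,1],[0,0,0,0.001,-0.003,-0.04,1],[0,0,0,0.001,-0.003,-0.058,1],[0,0,0,0.001,-0.003,-0.068,1],[0,0,0,0.001,-0.003,-0.072,1],[0,0,0,0.001,-0.003,-0.072,1]]' && python3 -m handwheel '[[0,0,0,0,0,0,-1],[0,0,0,0,0,0,-1],[0,0,0,0,0,0,-1],[0,0,0,0,0,0,-1],[0,0,0,0,0,0,-1],[0,0,0,0,0,0,-1],[0,0,0,0,0,0,-1],[0,0,0,0,0,0,-1]]'
```

```text
t: 3.93
eef_pos: [572.1, -104.8, 29.1]
ee_rot: [-89.9, 0.1, -11.1]
wrist_force: [0.0, 0.6, 0.1]
grip_width: 94.1
t: 4.6
eef_pos: [572.0, -104.8, 29.1]
ee_rot: [-89.9, 0.1, -11.1]
wrist_force: [-1.5, 1.0, 1.2]
grip_width: 43.9
```

```bash
python3 -m handwheel '[[0,0,0,0,0,0.01,-1],[0,0,0,0,0,0.03,-1],[0,0,0,0,0,0.055,-1],[0,0,0,0,0,0.08,-1],[0,0,0,-0.005,0.01,0.1,-1],[0,0,-1,-0.015,0.03,0.1,-1],[0,0,-2,-0.03,0.06,0.1,-1],[0,0,-3,-0.045,0.092,0.1,-1]]' && python3 -m handwheel '[[0,0,-1,-0.015,0.032,0,-1],[0,0,-1,-0.03,0.064,0,-1],[0,0,-1,-0.045,0.094,0,-1],[0,0,-1,-0.058,0.12,0,-1],[0,0,-1,-0.068,0.14,0,-1],[0,0,-1,-0.074,0.15,0,-1],[0,0,-1,-0.076,0.154,0,-1],[0,0,-1,-0.076,0.154,0,-1]]'
```

```text
t: 5.27
eef_pos: [526.5, -12.9, 129.9]
ee_rot: [-89.9, 0.1, -14.2]
wrist_force: [0.5, 0.7, -2.1]
grip_width: 41.0
t: 5.93
eef_pos: [450.2, 141.8, 130.2]
ee_rot: [-89.9, 0.1, -15.2]
wrist_force: [0.0, -0.5, -2.5]
grip_width: 41.0
```

Run:
```python
from h import *
s=r.sense();print(s['t'],s['eef_pos'],s['ee_rot'],s['grip_width'])
shot('wrist','w4');shot('side','s4');shot('scene','sc4')
a=cv2.imread('pics/w4.png');b=cv2.imread('pics/s4.png')[90:230,230:350];c=cv2.imread('pics/sc4.png')[90:210,300:420]
cv2.imwrite('pics/c4.png',np.hstack([cv2.resize(a[200:400,220:420],(260,390)),cv2.resize(b,(270,390),interpolation=cv2.INTER_CUBIC),cv2.resize(c,(270,390),interpolation=cv2.INTER_CUBIC)]))
```

```text
5.9333 [450.18637445 141.7621127  130.22355582] [-8.99031276e+01  5.64693649e-02 -1.51583951e+01] 40.974062872718825
```

View pics/c4.png

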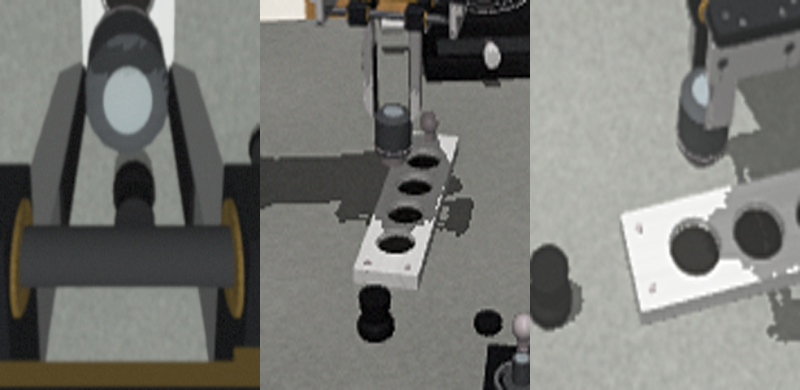

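Run:
```python
from h import *
p=r.camera_params('wrist');im=cv2.imread('pics/w4.png')
b=cv2.inRange(cv2.cvtColor(im,cv2.COLOR_BGR2HSV),(85,15,110),(125,120,255));b[:230]=0;b[275:]=0;b[:,290:][:,60:]=0;b[:,:290]=0
q,_=cv2.findContours(b,cv2.RETR_EXTERNAL,cv2.CHAIN_APPROX_NONE);q=max(q,key=cv2.contourArea);e=cv2.minEnclosingCircle(q);print(e)
t=r.sense()['eef_pos'];T=np.radians(-15.2)
for z in(155,161,167):
    d=cast(p,e[0],z)[0]-t;print(z,d.round(1),'jaw',d[0]*np.cos(T)+d[1]*np.sin(T),'row',-d[0]*np.sin(T)+d[1]*np.cos(T))
P=r.camera_params('scene')
for X in (t,t+[0,0,28]):
    for k in('scene','side','wrist'):
        P=r.camera_params(k);print(k,cv2.projectPoints(X.reshape(1,3),cv2.Rodrigues(P['R'])[0],P['t'],P['intrinsics'],np.array([P['k1'],0,0,0.]))[0].ravel().round())
```

```text
((317.824462890625, 251.16586303710938), 19.21104621887207)
155 [-2.2 -4.9 24.9] jaw -0.8523214749888277 row -5.307212790260192
161 [-1.5 -2.2 30.9] jaw -0.8537937639414618 row -2.488771703773866
167 [-0.7  0.5 36.9] jaw -0.855266052894096 row 0.3296693827124599
scene [378. 128.]
side [289. 141.]
wrist [319. 230.]
scene [379. 118.]
side [289. 131.]
wrist [319. 246.]
```

Squat is held upright and centred: the lens is about 2 mm from the TCP axis, and its height agrees in all views. I lower it into the farthest well.

```bash
python3 -m handwheel '[[0,0,0,0,0,-0.015,-1],[0,0,0,0,0,-0.035,-1],[0,0,0,0,0,-0.055,-1],[0,0,0,0,0,-0.073,-1],[0,0,0,0,0,-0.085,-1],[0,0,0,0,0,-0.092,-1],[0,0,0,0,0,-0.095,-1],[0,0,0,0,0,-0.095,-1]]'; python3 -m handwheel '[[0,0,0,0,0,-0.001,-1],[0,0,0,0,0,-0.002,-1],[0,0,0,0,0,-0.003,-1],[0,0,0,0,0,-0.004,-1],[0,0,0,0,0,-0.004,-1]]'
```

```text
t: 6.75
eef_pos: [451.2, 139.3, 34.9]
ee_rot: [-90.0, 0.0, -15.4]
wrist_force: [-1.5, 0.0, -2.9]
grip_width: 41.2
t: 7.17
eef_pos: [451.2, 139.5, 31.0]
ee_rot: [-90.0, 0.0, -15.4]
wrist_force: [-0.2, -0.1, -2.8]
grip_width: 41.2
```

```bash
python3 -m handwheel '[[0,0,0,0.001,0.002,-0.0005,-1],[0,0,0,0.001,0.004,-0.001,-1],[0,0,0,0.001,0.004,-0.0015,-1],[0,0,0,0.001,0.004,-0.002,-1],[0,0,0,0.001,0.004,-0.002,-1]]'; python3 -m handwheel '[[0,0,0,0,0,-0.0005,-1],[0,0,0,0,0,-0.001,-1],[0,0,0,0,0,-0.0015,-1],[0,0,0,0,0,-0.0015,-1]]'
```

```text
t: 7.58
eef_pos: [452.3, 143.7, 29.0]
ee_rot: [-89.9, 0.0, -15.4]
wrist_force: [-1.6, 1.3, 2.1]
grip_width: 41.2
t: 7.92
eef_pos: [452.5, 144.2, 28.4]
ee_rot: [-89.9, 0.1, -15.4]
wrist_force: [-8.5, 0.4, 29.7]
grip_width: 41.4
```

```bash
python3 -m handwheel '[[0,0,0,0,0,0.001,0],[0,0,0,0,0,0.001,1],[0,0,0,0,0,0.001,1],[0,0,0,0,0,0.001,1],[0,0,0,0,0,0.001,1],[0,0,0,0,0,0.001,1],[0,0,0,0,0,0.02,1],[0,0,0,0,0,0.05,1]]'; python3 -m handwheel '[[0,0,0,0,0,0.03,1],[0,0,0,0,0,0.065,1],[0,0,1,0.01,-0.025,0.085,1],[0,0,2,0.022,-0.062,0.085,1],[0,0,3,0.035,-0.1,0.085,1],[0,0,4,0.048,-0.138,0.085,1],[0,0,4,0.062,-0.176,0.085,1],[0,0,4,0.075,-0.214,0.085,1]]';  python3 -m handwheel '[[0,0,0,0.012,-0.035,0,1],[0,0,0,0.022,-0.065,0,1],[0,0,0,0.03,-0.085,0,1],[0,0,0,0.034,-0.095,0,1],[0,0,0,0.034,-0.095,0,1]]'
python3 - <<'E'
from h import *
s=r.sense();print(s['t'],s['eef_pos'],s['ee_rot'],s['grip_width'])
shot('wrist','w5');shot('scene','sc5')
a=cv2.imread('pics/w5.png');c=cv2.imread('pics/sc5.png')
cv2.imwrite('pics/c5.png',np.hstack([cv2.resize(a[100:400,170:470],(400,400)),cv2.resize(c[110:210,330:430],(400,400),interpolation=cv2.INTER_CUBIC)]))
E
```

```text
t: 8.58
eef_pos: [451.0, 143.2, 77.1]
ee_rot: [-90.1, 0.2, -15.4]
wrist_force: [-0.6, 1.0, 0.2]
grip_width: 90.4
t: 9.25
eef_pos: [526.4, -72.5, 162.2]
ee_rot: [-90.1, 0.2, -11.3]
wrist_force: [1.0, 1.8, -0.3]
grip_width: 94.0
t: 9.67
eef_pos: [560.5, -169.8, 162.0]
ee_rot: [-90.1, 0.2, -11.5]
wrist_force: [-0.5, 0.1, -0.0]
grip_width: 93.9
9.6667 [ 560.45413855 -169.82920711  162.03075945] [-90.13707543   0.18493352 -11.50363499] 93.91946685943326
```

View pics/c5.png

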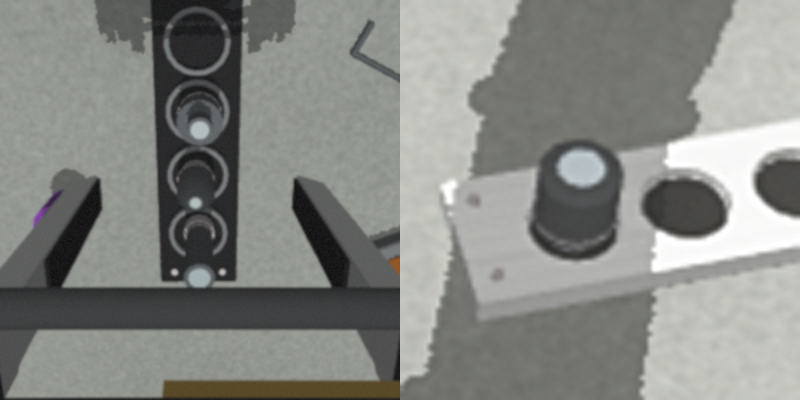

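Squat stands upright in the end well. The wrist view gives the lens tops of stepped (320,198), conical (316,252) and slim (319,308), and I cast them at their known heights.

Run:
```python
from h import *
p=r.camera_params('wrist');im=cv2.imread('pics/w5.png')
b=cv2.inRange(cv2.cvtColor(im,cv2.COLOR_BGR2HSV),(85,10,120),(125,120,255))
for n,(x,y),z,h in(('st',(320,198),80,9),('co',(316,252),72,7),('sl',(319,306),90,12)):
    k=np.zeros_like(b);k[y-h:y+h+1,x-h:x+h+1]=b[y-h:y+h+1,x-h:x+h+1];q,_=cv2.findContours(k,cv2.RETR_EXTERNAL,cv2.CHAIN_APPROX_NONE)
    M=(x,y),0
    if q:M=cv2.minEnclosingCircle(max(q,key=cv2.contourArea))
    print(n,M,cast(p,M[0],z)[0].round(1),cast(p,(x,y),z)[0].round(1))
p,im=r.camera_params('scene'),cv2.imread('pics/sc5.png')
print('squat in well (scene)',cast(p,(330+180/4,110+168/4),60))
```

```text
st ((319.3235168457031, 197.33824157714844), 7.792357921600342) [ 561.3 -163.5   80. ] [ 561.8 -164.4   80. ]
co ((316.0, 252.0), 4.472236156463623) [ 545.3 -225.4   72. ] [ 545.3 -225.4   72. ]
sl ((319.0, 308.0), 8.544103622436523) [ 537.2 -282.6   90. ] [ 537.7 -280.2   90. ]
squat in well (scene) [[452.05228865 140.93418129  60.        ]]
```

```bash
python3 -m handwheel '[[0,0,0,0.001,0.006,-0.02,1],[0,0,0,0.001,0.006,-0.05,1],[0,0,0,0.001,0.006,-0.08,1],[0,0,0,0.001,0.006,-0.105,1],[0,0,0,0.001,0.006,-0.122,1],[0,0,0,0.001,0.006,-0.132,1],[0,0,0,0.001,0.006,-0.136,1],[0,0,0,0.001,0.006,-0.136,1]]' && python3 -m handwheel '[[0,0,0,0,0,0,-1],[0,0,0,0,0,0,-1],[0,0,0,0,0,0,-1],[0,0,0,0,0,0,-1],[0,0,0,0,0,0,-1],[0,0,0,0,0,0,-1],[0,0,0,0,0,0,-1],[0,0,0,0,0,0,-1]]'
```

```text
t: 10.43
eef_pos: [561.0, -159.8, 25.8]
ee_rot: [-90.0, 0.3, -11.3]
wrist_force: [0.5, 0.0, 0.1]
grip_width: 94.0
t: 11.1
eef_pos: [561.0, -159.8, 25.8]
ee_rot: [-90.0, 0.3, -11.3]
wrist_force: [1.3, -0.8, 1.2]
grip_width: 44.3
```

```bash
python3 -m handwheel '[[0,0,0,0,0,0,-1],[0,0,0,0,0,0,-1],[0,0,0,0,0,0,-1],[0,0,0,0,0,0,-1]]'
```

```text
t: 11.43
eef_pos: [561.3, -159.9, 25.9]
ee_rot: [-90.1, 0.2, -11.3]
wrist_force: [2.1, -0.1, 1.5]
grip_width: 37.1
```

```bash
python3 -m handwheel '[[0,0,0,0,0,0.01,-1],[0,0,0,0,0,0.03,-1],[0,0,0,0,0,0.055,-1],[0,0,0,0,0,0.08,-1],[0,0,0,-0.003,0.01,0.1,-1],[0,0,-1,-0.01,0.03,0.105,-1],[0,0,-2,-0.018,0.06,0.105,-1],[0,0,-3,-0.027,0.095,0.105,-1]]' && python3 -m handwheel '[[0,0,-1,-0.01,0.037,0,-1],[0,0,-1,-0.02,0.075,0,-1],[0,0,-1,-0.03,0.113,0,-1],[0,0,-1,-0.04,0.15,0,-1],[0,0,-1,-0.049,0.188,0,-1],[0,0,-1,-0.057,0.22,0,-1],[0,0,-1,-0.063,0.245,0,-1],[0,0,-1,-0.068,0.264,0,-1]]'&& python3 -m handwheel '[[0,0,0,0,0.005,0,-1],[0,0,0,0,0.007,0,-1],[0,0,0,0,0.007,0,-1]]'
python3 - <<'E'
from h import *
p,im=shot('wrist','w6')
s=r.sense();t=s['eef_pos'];print(s['t'],t,s['ee_rot'],s['grip_width'])
b=cv2.inRange(cv2.cvtColor(im,cv2.COLOR_BGR2HSV),(85,10,120),(125,120,255));b[:225]=0;b[300:]=0;b[:,:290]=0;b[:,350:]=0
for q in sorted(cv2.findContours(b,cv2.RETR_EXTERNAL,cv2.CHAIN_APPROX_NONE)[0],key=cv2.contourArea)[-2:]:
    e=cv2.minEnclosingCircle(q);print(e,(cast(p,e[0],t[2]-25.9+80)[0]-t).round(1))
E
```

```text
t: 12.1
eef_pos: [533.6, -65.3, 131.8]
ee_rot: [-90.0, 0.2, -14.5]
wrist_force: [-0.4, -0.1, -2.1]
grip_width: 36.8
t: 12.77
eef_pos: [464.3, 201.0, 132.1]
ee_rot: [-90.0, 0.2, -15.4]
wrist_force: [1.0, -0.6, -2.8]
grip_width: 36.7
t: 13.02
eef_pos: [464.3, 207.5, 132.3]
ee_rot: [-90.1, 0.2, -15.4]
wrist_force: [0.3, -0.6, -2.2]
grip_width: 36.9
13.0667 [464.46146697 206.82319223 132.30090518] [-90.06419734   0.24653611 -15.42000166] 36.78186294325343
((293.0, 271.0), 9.999999747378752e-05) [-15.4   0.9  54.1]
((314.0, 277.5), 12.500100135803223) [-5.  -6.2 54.1]
```

```bash
python3 -m handwheel '[[0,0,0,0.003,0,-0.015,-1],[0,0,0,0.003,0,-0.035,-1],[0,0,0,0.003,0,-0.057,-1],[0,0,0,0.003,0,-0.075,-1],[0,0,0,0.003,0,-0.09,-1],[0,0,0,0.003,0,-0.098,-1],[0,0,0,0.003,0,-0.102,-1],[0,0,0,0.003,0,-0.102,-1]]'; python3 -m handwheel '[[0,0,0,0,0,-0.0005,-1],[0,0,0,0,0,-0.001,-1],[0,0,0,0,0,-0.0015,-1],[0,0,0,0,0,-0.0015,-1]]'
```

```text
t: 13.73
eef_pos: [467.6, 205.8, 30.1]
ee_rot: [-90.1, 0.3, -15.5]
wrist_force: [-0.9, 0.3, -2.0]
grip_width: 36.7
t: 14.07
eef_pos: [467.8, 206.0, 29.0]
ee_rot: [-90.1, 0.2, -15.5]
wrist_force: [0.4, 0.6, -3.3]
grip_width: 36.2
```

```bash
python3 -m handwheel '[[0,0,0,0,0,-0.0005,-1],[0,0,0,0,0,-0.001,-1],[0,0,0,0,0,-0.0015,-1],[0,0,0,0,0,-0.002,-1],[0,0,0,0,0,-0.002,-1]]'; python3 -m handwheel '[[0,0,0,0,0,-0.0005,-1],[0,0,0,0,0,-0.001,-1],[0,0,0,0,0,-0.001,-1]]'
```

```text
t: 14.48
eef_pos: [467.8, 206.0, 26.9]
ee_rot: [-90.1, 0.2, -15.5]
wrist_force: [0.3, 0.1, -2.8]
grip_width: 36.7
t: 14.73
eef_pos: [467.8, 206.1, 25.9]
ee_rot: [-90.1, 0.2, -15.5]
wrist_force: [-0.9, 0.4, -0.5]
grip_width: 36.7
```

```bash
python3 -m handwheel '[[0,0,0,0,0,0,0],[0,0,0,0,0,0,1],[0,0,0,0,0,0,1],[0,0,0,0,0,0,1],[0,0,0,0,0,0,1],[0,0,0,0,0,0.001,1],[0,0,0,0,0,0.02,1],[0,0,0,0,0,0.05,1]]'; python3 -m handwheel '[[0,0,0,0,0,0.03,1],[0,0,0,0,0,0.065,1],[0,0,1,0.004,-0.025,0.085,1],[0,0,2,0.011,-0.062,0.085,1],[0,0,3,0.018,-0.1,0.085,1],[0,0,4,0.025,-0.138,0.085,1],[0,0,4,0.032,-0.176,0.085,1],[0,0,4,0.039,-0.214,0.085,1]]';  python3 -m handwheel '[[0,0,0,0.007,-0.038,0,1],[0,0,0,0.014,-0.076,0,1],[0,0,0,0.021,-0.114,0,1],[0,0,0,0.028,-0.152,0,1],[0,0,0,0.035,-0.185,0,1],[0,0,0,0.039,-0.206,0,1],[0,0,0,0.041,-0.214,0,1],[0,0,0,0.041,-0.214,0,1]]'
python3 - <<'E'
from h import *
p,im=shot('wrist','w7');_,c=shot('scene','sc7')
s=r.sense();print(s['t'],s['eef_pos'],s['ee_rot'],s['grip_width'])
b=cv2.inRange(cv2.cvtColor(im,cv2.COLOR_BGR2HSV),(85,10,120),(125,120,255));b[:100]=0;b[316:]=0;b[:,:290]=0;b[:,350:]=0
for q in cv2.findContours(b,cv2.RETR_EXTERNAL,cv2.CHAIN_APPROX_NONE)[0]:
    if cv2.contourArea(q)>15:
        e=cv2.minEnclosingCircle(q);print(e,'z72',cast(p,e[0],72)[0].round(1),'z90',cast(p,e[0],90)[0].round(1))
cv2.imwrite('pics/c7.png',np.hstack([cv2.resize(im[100:400,170:470],(400,400)),cv2.resize(c[110:210,330:430],(400,400),interpolation=cv2.INTER_CUBIC)]))
E
```

```text
t: 15.4
eef_pos: [466.4, 205.1, 74.7]
ee_rot: [-90.3, 0.4, -15.5]
wrist_force: [-0.6, 0.3, 0.5]
grip_width: 86.7
t: 16.07
eef_pos: [505.4, -10.6, 160.1]
ee_rot: [-90.2, 0.3, -11.5]
wrist_force: [0.8, 1.5, 0.7]
grip_width: 94.0
t: 16.73
eef_pos: [546.1, -226.7, 160.0]
ee_rot: [-90.3, 0.3, -11.6]
wrist_force: [-0.8, 0.6, -0.4]
grip_width: 94.0
16.8333 [ 546.22407537 -223.67007335  159.84947118] [-90.21322335   0.37074691 -11.45934725] 94.23896601482926
((322.0, 259.0), 9.486932754516602) z72 [ 535.6 -294.3   72. ] z90 [ 537.2 -285.3   90. ]
((319.0, 200.35714721679688), 4.794332981109619) z72 [ 545.7 -228.5   72. ] z90 [ 546.7 -223.6   90. ]
```

View pics/c7.png

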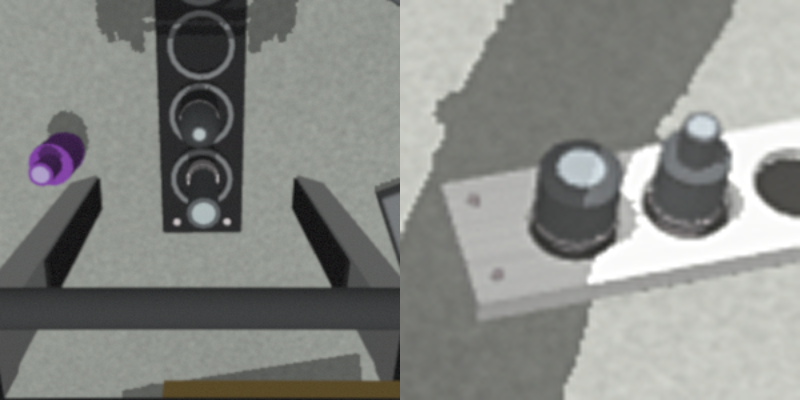

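```bash
python3 -m handwheel '[[0,0,0,0.001,-0.002,-0.02,1],[0,0,0,0.001,-0.002,-0.05,1],[0,0,0,0.001,-0.002,-0.08,1],[0,0,0,0.001,-0.002,-0.105,1],[0,0,0,0.001,-0.002,-0.12,1],[0,0,0,0.001,-0.002,-0.13,1],[0,0,0,0.001,-0.002,-0.134,1],[0,0,0,0.001,-0.002,-0.134,1]]'
```

```text
t: 17.5
eef_pos: [547.3, -224.6, 25.7]
ee_rot: [-90.2, 0.4, -11.4]
wrist_force: [0.1, 0.1, 1.1]
grip_width: 93.9
```

```bash
python3 -m handwheel '[[0,0,0,0,-0.002,0,-1],[0,0,0,0,-0.002,0,-1],[0,0,0,0,-0.002,0,-1],[0,0,0,0,-0.002,0,-1],[0,0,0,0,-0.002,0,-1],[0,0,0,0,-0.002,0,-1],[0,0,0,0,-0.002,0,-1],[0,0,0,0,-0.002,0,-1]]' && python3 -m handwheel '[[0,0,0,0,0,0,-1],[0,0,0,0,0,0,-1],[0,0,0,0,0,0,-1],[0,0,0,0,0,0,-1],[0,0,0,0,0,0,-1],[0,0,0,0,0,0,-1]]'
```

```text
t: 18.17
eef_pos: [547.3, -226.6, 25.7]
ee_rot: [-90.2, 0.4, -11.4]
wrist_force: [-0.1, -0.0, -0.9]
grip_width: 43.9
t: 18.67
eef_pos: [547.3, -226.6, 25.7]
ee_rot: [-90.2, 0.4, -11.4]
wrist_force: [1.1, -0.7, -0.8]
grip_width: 31.8
```

```bash
python3 -m handwheel '[[0,0,0,0,0,0.01,-1],[0,0,0,0,0,0.03,-1],[0,0,0,0,0,0.055,-1],[0,0,0,0,0,0.08,-1],[0,0,0,-0.002,0.01,0.1,-1],[0,0,-1,-0.006,0.03,0.11,-1],[0,0,-2,-0.01,0.06,0.11,-1],[0,0,-3,-0.014,0.095,0.11,-1]]' && python3 -m handwheel '[[0,0,0,-0.005,0.037,0,-1],[0,0,0,-0.01,0.075,0,-1],[0,0,0,-0.015,0.113,0,-1],[0,0,0,-0.02,0.15,0,-1],[0,0,0,-0.025,0.188,0,-1],[0,0,0,-0.03,0.226,0,-1],[0,0,0,-0.035,0.264,0,-1],[0,0,-1,-0.04,0.3,0,-1]]'&& python3 -m handwheel '[[0,0,0,-0.005,0.035,0,-1],[0,0,0,-0.01,0.065,0,-1],[0,0,0,-0.012,0.085,0,-1],[0,0,0,-0.012,0.093,0,-1],[0,0,0,-0.012,0.093,0,-1]]'
python3 - <<'E'
from h import *
p,im=shot('wrist','w8')
s=r.sense();t=s['eef_pos'];print(s['t'],t,s['ee_rot'],s['grip_width'])
b=cv2.inRange(cv2.cvtColor(im,cv2.COLOR_BGR2HSV),(85,10,120),(125,120,255));b[:225]=0;b[300:]=0;b[:,:290]=0;b[:,350:]=0
for q in sorted(cv2.findContours(b,cv2.RETR_EXTERNAL,cv2.CHAIN_APPROX_NONE)[0],key=cv2.contourArea)[-2:]:
    e=cv2.minEnclosingCircle(q);print(e,(cast(p,e[0],t[2]-25.7+72)[0]-t).round(1))
E
```

```text
t: 19.33
eef_pos: [533.1, -132.2, 137.0]
ee_rot: [-90.2, 0.3, -14.6]
wrist_force: [0.0, 1.0, -1.4]
grip_width: 31.8
t: 20.0
eef_pos: [492.3, 169.9, 137.7]
ee_rot: [-90.1, 0.3, -15.6]
wrist_force: [0.8, -0.3, -1.0]
grip_width: 31.8
t: 20.42
eef_pos: [480.0, 264.6, 138.0]
ee_rot: [-90.1, 0.3, -15.4]
wrist_force: [0.3, 0.1, -1.8]
grip_width: 31.7
20.4667 [480.31255279 262.63179093 137.94332994] [-90.15902936   0.30954628 -15.53337006] 31.983150532516817
((324.5, 272.0), 7.159010887145996) [ 0.6 -7.4 46.3]
((316.9375, 262.5), 8.078088760375977) [-2.1 -0.1 46.3]
```

```bash
python3 -m handwheel '[[0,0,0,0.002,0,-0.015,-1],[0,0,0,0.002,0,-0.035,-1],[0,0,0,0.002,0,-0.06,-1],[0,0,0,0.002,0,-0.08,-1],[0,0,0,0.002,0,-0.095,-1],[0,0,0,0.002,0,-0.104,-1],[0,0,0,0.002,0,-0.108,-1],[0,0,0,0.002,0,-0.108,-1]]'; python3 -m handwheel '[[0,0,0,0,0,-0.0005,-1],[0,0,0,0,0,-0.001,-1],[0,0,0,0,0,-0.0015,-1],[0,0,0,0,0,-0.002,-1],[0,0,0,0,0,-0.002,-1]]'
```

```text
t: 21.13
eef_pos: [482.5, 261.4, 29.9]
ee_rot: [-90.2, 0.3, -15.6]
wrist_force: [-0.2, 0.4, -3.0]
grip_width: 31.9
t: 21.55
eef_pos: [482.6, 261.7, 28.2]
ee_rot: [-90.2, 0.3, -15.6]
wrist_force: [0.0, -0.5, -1.6]
grip_width: 32.1
```

```bash
python3 -m handwheel '[[0,0,0,0,0,-0.0005,-1],[0,0,0,0,0,-0.001,-1],[0,0,0,0,0,-0.0015,-1],[0,0,0,0,0,-0.0015,-1]]'; python3 -m handwheel '[[0,0,0,0,0,-0.0005,-1],[0,0,0,0,0,-0.001,-1],[0,0,0,0,0,-0.001,-1]]'
```

```text
t: 21.88
eef_pos: [482.5, 261.6, 26.5]
ee_rot: [-90.2, 0.3, -15.6]
wrist_force: [-0.4, 0.4, -1.7]
grip_width: 31.7
t: 22.13
eef_pos: [482.6, 261.7, 25.6]
ee_rot: [-90.2, 0.3, -15.6]
wrist_force: [0.1, -0.3, 3.0]
grip_width: 31.3
```

```bash
python3 -m handwheel '[[0,0,0,0,0,0,0],[0,0,0,0,0,0,1],[0,0,0,0,0,0,1],[0,0,0,0,0,0,1],[0,0,0,0,0,0,1],[0,0,0,0,0,0.001,1],[0,0,0,0,0,0.02,1],[0,0,0,0,0,0.05,1]]'; python3 -m handwheel '[[0,0,0,0,0,0.03,1],[0,0,0,0,0,0.065,1],[0,0,1,0.002,-0.025,0.085,1],[0,0,2,0.006,-0.062,0.085,1],[0,0,3,0.01,-0.1,0.085,1],[0,0,4,0.014,-0.138,0.085,1],[0,0,4,0.018,-0.176,0.085,1],[0,0,4,0.022,-0.214,0.085,1]]';  python3 -m handwheel '[[0,0,0,0.004,-0.038,0,1],[0,0,0,0.008,-0.076,0,1],[0,0,0,0.012,-0.114,0,1],[0,0,0,0.016,-0.152,0,1],[0,0,0,0.02,-0.19,0,1],[0,0,0,0.024,-0.228,0,1],[0,0,0,0.028,-0.266,0,1],[0,0,0,0.03,-0.295,0,1]]'; python3 -m handwheel '[[0,0,0,0.002,-0.02,0,1],[0,0,0,0.003,-0.034,0,1],[0,0,0,0.003,-0.034,0,1],[0,0,0,0.003,-0.034,0,1]]'
python3 - <<'E'
from h import *
p,im=shot('wrist','w9');_,c=shot('scene','sc9')
s=r.sense();print(s['t'],s['eef_pos'],s['ee_rot'],s['grip_width'])
b=cv2.inRange(cv2.cvtColor(im,cv2.COLOR_BGR2HSV),(85,10,120),(125,120,255));b[:100]=0;b[316:]=0;b[:,:290]=0;b[:,350:]=0
for q in cv2.findContours(b,cv2.RETR_EXTERNAL,cv2.CHAIN_APPROX_NONE)[0]:
    if cv2.contourArea(q)>15:
        e=cv2.minEnclosingCircle(q);print(e,'z90',cast(p,e[0],90)[0].round(1))
cv2.imwrite('pics/c9.png',np.hstack([cv2.resize(im[100:400,170:470],(400,400)),cv2.resize(c[110:210,345:445],(400,400),interpolation=cv2.INTER_CUBIC)]))
E
```

```text
t: 22.8
eef_pos: [481.2, 260.7, 74.4]
ee_rot: [-90.4, 0.4, -15.6]
wrist_force: [-0.8, 0.6, -0.8]
grip_width: 81.8
t: 23.47
eef_pos: [503.0, 45.0, 159.7]
ee_rot: [-90.3, 0.4, -11.6]
wrist_force: [-0.2, 0.9, -0.4]
grip_width: 94.3
t: 24.13
eef_pos: [532.7, -253.1, 159.7]
ee_rot: [-90.4, 0.4, -11.7]
wrist_force: [-0.1, 1.1, -0.2]
grip_width: 94.0
t: 24.47
eef_pos: [535.3, -287.8, 159.6]
ee_rot: [-90.4, 0.4, -11.8]
wrist_force: [0.6, 0.5, 0.1]
grip_width: 93.9
24.5667 [ 535.83934885 -286.13582778  159.62827577] [-90.3388414    0.40551034 -11.620479  ] 93.88065490105359
((320.6440734863281, 201.23728942871094), 9.900272369384766) z90 [ 537.3 -285.8   90. ]
```

View pics/c9.png

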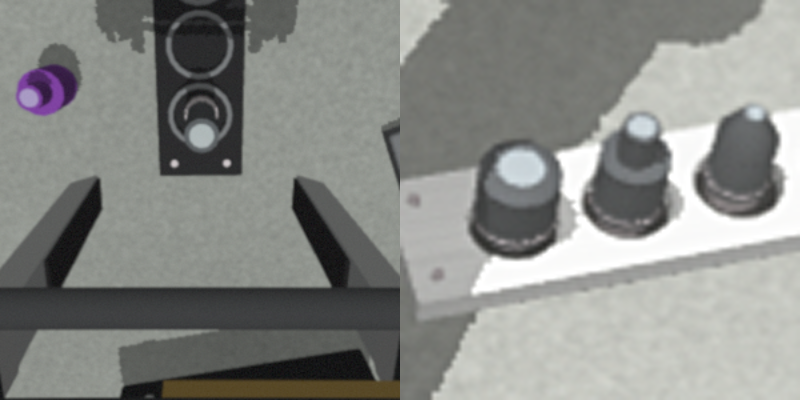

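Three objectives stand in their wells, and slim is at (537,-285).

```bash
python3 -m handwheel '[[0,0,0,0.001,0,-0.02,1],[0,0,0,0.001,0,-0.05,1],[0,0,0,0.001,0,-0.08,1],[0,0,0,0.001,0,-0.1,1],[0,0,0,0.001,0,-0.115,1],[0,0,0,0.001,0,-0.124,1],[0,0,0,0.001,0,-0.125,1],[0,0,0,0.001,0,-0.125,1]]' && python3 -m handwheel '[[0,0,0,0,0,0,-1],[0,0,0,0,0,0,-1],[0,0,0,0,0,0,-1],[0,0,0,0,0,0,-1],[0,0,0,0,0,0,-1],[0,0,0,0,0,0,-1],[0,0,0,0,0,0,-1],[0,0,0,0,0,0,-1]]' && python3 -m handwheel '[[0,0,0,0,0,0,-1],[0,0,0,0,0,0,-1],[0,0,0,0,0,0,-1],[0,0,0,0,0,0,-1],[0,0,0,0,0,0,-1],[0,0,0,0,0,0,-1],[0,0,0,0,0,0,-1]]'
```

```text
t: 25.23
eef_pos: [537.1, -286.0, 35.0]
ee_rot: [-90.3, 0.4, -11.6]
wrist_force: [-0.7, 0.8, 0.3]
grip_width: 94.0
t: 25.9
eef_pos: [537.1, -286.0, 35.1]
ee_rot: [-90.3, 0.4, -11.6]
wrist_force: [-0.4, 0.4, -0.8]
grip_width: 44.1
t: 26.48
eef_pos: [537.0, -285.9, 35.0]
ee_rot: [-90.3, 0.4, -11.6]
wrist_force: [-0.2, -1.1, -1.6]
grip_width: 25.1
```

```bash
python3 -m handwheel '[[0,0,0,0,0,0.01,-1],[0,0,0,0,0,0.03,-1],[0,0,0,0,0,0.055,-1],[0,0,0,0,0,0.08,-1],[0,0,0,-0.001,0.01,0.1,-1],[0,0,-1,-0.002,0.03,0.11,-1],[0,0,-2,-0.004,0.06,0.11,-1],[0,0,-3,-0.006,0.095,0.11,-1]]' && python3 -m handwheel '[[0,0,0,-0.002,0.037,0,-1],[0,0,0,-0.004,0.075,0,-1],[0,0,0,-0.007,0.113,0,-1],[0,0,0,-0.01,0.15,0,-1],[0,0,0,-0.012,0.188,0,-1],[0,0,0,-0.014,0.226,0,-1],[0,0,0,-0.017,0.264,0,-1],[0,0,0,-0.02,0.3,0,-1]]'&& python3 -m handwheel '[[0,0,0,-0.002,0.037,0,-1],[0,0,0,-0.005,0.075,0,-1],[0,0,0,-0.007,0.113,0,-1],[0,0,0,-0.01,0.15,0,-1],[0,0,0,-0.012,0.18,0,-1],[0,0,0,-0.013,0.2,0,-1],[0,0,0,-0.014,0.212,0,-1],[0,0,0,-0.014,0.212,0,-1]]'
python3 - <<'E'
from h import *
p,im=shot('wrist','w10')
s=r.sense();t=s['eef_pos'];print(s['t'],t,s['ee_rot'],s['grip_width'])
b=cv2.inRange(cv2.cvtColor(im,cv2.COLOR_BGR2HSV),(85,10,120),(125,120,255));b[:225]=0;b[310:]=0;b[:,:290]=0;b[:,350:]=0
for q in sorted(cv2.findContours(b,cv2.RETR_EXTERNAL,cv2.CHAIN_APPROX_NONE)[0],key=cv2.contourArea)[-2:]:
    e=cv2.minEnclosingCircle(q);print(e,(cast(p,e[0],t[2]-35+90)[0]-t).round(1))
E
```

```text
t: 27.15
eef_pos: [531.0, -191.6, 146.5]
ee_rot: [-90.3, 0.3, -14.8]
wrist_force: [0.9, -0.2, -1.5]
grip_width: 25.7
t: 27.82
eef_pos: [510.5, 110.5, 147.2]
ee_rot: [-90.3, 0.3, -14.8]
wrist_force: [1.7, 0.9, -3.3]
grip_width: 25.7
t: 28.48
eef_pos: [496.3, 324.2, 147.3]
ee_rot: [-90.3, 0.3, -14.7]
wrist_force: [0.3, 0.2, -1.1]
grip_width: 25.9
28.5333 [496.66628748 322.01358731 147.27698126] [-90.32053604   0.26733051 -14.78364761] 25.574064823803532
((316.9375, 267.5), 16.13248634338379) [-1.7  1.7 55. ]
```

```bash
python3 -m handwheel '[[0,0,0,0.001,0,-0.015,-1],[0,0,0,0.001,0,-0.035,-1],[0,0,0,0.001,0,-0.06,-1],[0,0,0,0.001,0,-0.08,-1],[0,0,0,0.001,0,-0.095,-1],[0,0,0,0.001,0,-0.104,-1],[0,0,0,0.001,0,-0.108,-1],[0,0,0,0.001,0,-0.108,-1]]'; python3 -m handwheel '[[0,0,0,0,0,-0.0005,-1],[0,0,0,0,0,-0.001,-1],[0,0,0,0,0,-0.0015,-1],[0,0,0,0,0,-0.002,-1],[0,0,0,0,0,-0.002,-1]]'
```

```text
t: 29.2
eef_pos: [498.0, 320.6, 39.3]
ee_rot: [-90.4, 0.3, -14.9]
wrist_force: [-0.2, -0.3, -1.9]
grip_width: 25.2
t: 29.62
eef_pos: [498.1, 320.9, 37.5]
ee_rot: [-90.3, 0.3, -14.9]
wrist_force: [-0.5, 0.5, -1.9]
grip_width: 25.5
```

```bash
python3 -m handwheel '[[0,0,0,0,0,-0.0005,-1],[0,0,0,0,0,-0.001,-1],[0,0,0,0,0,-0.0015,-1],[0,0,0,0,0,-0.0015,-1]]'; python3 -m handwheel '[[0,0,0,0,0,-0.0005,-1],[0,0,0,0,0,-0.001,-1],[0,0,0,0,0,-0.001,-1]]'
```

```text
t: 29.95
eef_pos: [498.0, 320.8, 35.9]
ee_rot: [-90.3, 0.3, -14.9]
wrist_force: [0.5, -0.2, -1.5]
grip_width: 25.6
t: 30.2
eef_pos: [498.1, 320.9, 35.0]
ee_rot: [-90.3, 0.3, -14.9]
wrist_force: [0.0, 0.2, -0.1]
grip_width: 25.4
```

```bash
python3 -m handwheel '[[0,0,0,0,0,0,0],[0,0,0,0,0,0,1],[0,0,0,0,0,0,1],[0,0,0,0,0,0,1],[0,0,0,0,0,0,1],[0,0,0,0,0,0,1],[0,0,0,0,0,0.015,1],[0,0,0,0,0,0.04,1]]'; python3 -m handwheel '[[0,0,0,0,0,0.035,1],[0,0,0,0,0,0.07,1],[0,0,0,0,0,0.11,1],[0,0,0,0,-0.01,0.15,1],[0,0,0,0,-0.02,0.19,1],[0,0,0,0,-0.02,0.21,1],[0,0,0,0,-0.02,0.22,1],[0,0,0,0,-0.02,0.22,1]]'; python3 -m handwheel '[[0,0,0,0,0,0,1],[0,0,0,0,0,0,1],[0,0,0,0,0,0,1]]'
python3 - <<'E'
from h import *
p,im=shot('wrist','w11');P,c=shot('scene','sc11')
s=r.sense();print(s['t'],s['eef_pos'],s['grip_width'])
cv2.imwrite('pics/c11.png',np.hstack([cv2.resize(im[90:300,265:370],(300,600),interpolation=cv2.INTER_CUBIC),cv2.resize(c[110:210,340:500],(480,300),interpolation=cv2.INTER_CUBIC).repeat(1,0) if 0 else cv2.copyMakeBorder(cv2.resize(c[110:210,340:500],(480,300),interpolation=cv2.INTER_CUBIC),0,300,0,0,cv2.BORDER_CONSTANT)]))
b=cv2.inRange(cv2.cvtColor(im,cv2.COLOR_BGR2HSV),(85,10,120),(125,120,255));b[:100]=0;b[300:]=0;b[:,:290]=0;b[:,350:]=0
u=np.array([.2538,.9673]);o=np.array([474,232.])
for q in cv2.findContours(b,cv2.RETR_EXTERNAL,cv2.CHAIN_APPROX_NONE)[0]:
    if cv2.contourArea(q)>4:
        e=cv2.minEnclosingCircle(q)
        for z in(60,80,72,90):
            d=cast(p,e[0],z)[0][:2]-o;print(np.round(e[0]),z,'rack y %.1f x %.1f'%(d@u,d@[u[1],-u[0]]))
E
```

```text
t: 30.87
eef_pos: [496.8, 320.0, 73.6]
ee_rot: [-90.5, 0.4, -14.9]
wrist_force: [0.5, -0.7, 0.6]
grip_width: 75.8
t: 31.53
eef_pos: [497.4, 300.6, 295.3]
ee_rot: [-90.4, 0.3, -14.8]
wrist_force: [-0.9, 0.2, -0.6]
grip_width: 94.0
t: 31.78
eef_pos: [496.8, 300.5, 293.9]
ee_rot: [-90.5, 0.4, -14.8]
wrist_force: [0.6, -0.7, 1.5]
grip_width: 93.6
31.8833 [497.07937255 300.42610235 294.23047791] 93.95983160985713
[316. 271.] 60 rack y -92.8 x -0.8
[316. 271.] 80 rack y -81.5 x -0.6
[316. 271.] 72 rack y -86.0 x -0.7
[316. 271.] 90 rack y -75.9 x -0.4
[318. 242.] 60 rack y -42.2 x 2.2
[318. 242.] 80 rack y -33.3 x 2.3
[318. 242.] 72 rack y -36.9 x 2.2
[318. 242.] 90 rack y -28.9 x 2.4
[316. 202.] 60 rack y 24.8 x -0.8
[316. 202.] 80 rack y 30.7 x -0.5
[316. 202.] 72 rack y 28.4 x -0.6
[316. 202.] 90 rack y 33.6 x -0.4
[316. 162.] 60 rack y 87.5 x -0.2
[316. 162.] 80 rack y 90.5 x 0.0
[316. 162.] 72 rack y 89.3 x -0.1
[316. 162.] 90 rack y 92.0 x 0.1
```

View pics/c11.png

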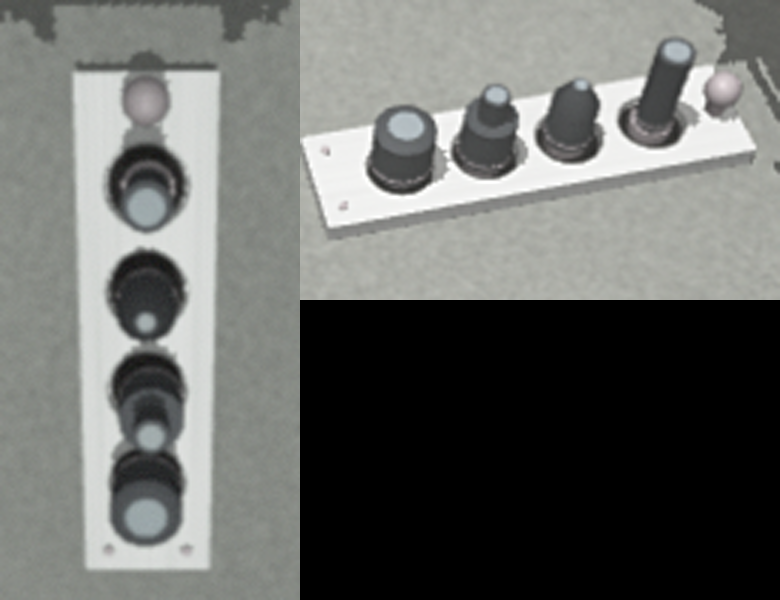

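```bash
python3 -c "
from workcell import r
print(r.hand_in())"
```

```text
the job is handed in; nothing more can be done
None
```

All four objectives now stand in the rack wells in reverse order, and the job is handed in; it finished at about 32 s of the 102 s allowed. From the tray's post they were squat, stepped, conical, slim. Squat is now in the well farthest from the rack's post, and slim is in the nearest.

The last wrist picture, cast at each objective's own top height, put them in the rack frame as follows:

| Objective | Rack x (mm) | Rack y (mm) | Well centre y (mm) |
|---|---|---|---|
| squat | -0.8 | -92.8 | -93 |
| stepped | 2.3 | -33.3 | -31 |
| conical | -0.6 | 28.4 | 31 |
| slim | 0.1 | 92.0 | 93 |

- **Final state:** All are within 3 mm of their well centres (12 mm allowed). They look upright in the wrist and scene pictures, and the gripper was open and about 290 mm up.
- **Disagreements:** The scene and wrist views differed by about 3 mm on the rack's position, so I used their mean. The grip readings came out 1 to 3 mm below the barrel diameters, most for squat (41 mm on a 44 mm barrel); no slip was seen.
- **Hard contact:** Squat was pressed on its well floor with about 30 N for a moment before release. The other three were released at light contact, 3 N or less.
- **Not checked:** I did not measure how deep each one sits. That rests on the TCP height at release matching the height at pick-up, to about 1 mm.

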